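Turn a flat-edged wafer carrier and seat its flat on the alignment bar

ROBOT

A 6-joint arm with a two-finger parallel gripper is mounted at the origin on the work surface; the furniture and walls round the work are solid. World frame = base frame: x ahead of the robot, y to its left, z up, the work surface at z = 0. Lengths are in mm, angles in rad, forces in N, time in s.
With the tool pointing down it reaches from about 275 to 825 mm from the base axis. Payload 4.9 kg.
Tool frame: the origin (TCP) lies midway between the tips of the shut fingers; the grasp point (between the pads) lies 19 mm behind it; z points along the fingers, y is the direction in which the jaws open and shut (so a half turn about z gives the same grasp; the last joint's range is limited). The gripper opens to 85 mm and grips with 20 to 120 N. Pads are 22 mm wide; open, the fingers measure 114 mm over their backs; the gripper's body (76 mm by 85 mm) begins 54 mm behind the grasp point. The pads swing forward as they close: fully open they stand 13 mm farther back than shut.
Start: joints at [1.061, 0.326, -0.193, 1.052, 0, 1.437], TCP at [201.855, 511.638, 231.281] pointing down, gripper open.
Joint ranges: [-2.65, 2.65], [-0.97, 1.79], [-1.3, 1.35], [-1.93, 2.1], [-1.47, 1.37], [-3.14, 3.14]. Speed limits (rad/s): [2.57, 2.57, 3.14, 3.14, 3.14, 3.14].

INTERFACE

Orientations are given as a rotation vector (axis times angle).
In Python, from bench import read_state, cams, bot gives the robot as it stands. The module is installed in compiled form; this text tells all that it offers.
- The arm moves only by the tool move_arm, never from a script. Its argument "series" is a list of rows, each an object with "slide": the shift along the tool's x, y, z in cm, a list of three; "turn": the turn, a rotation vector about the tool's x, y, z in rad, a list of three; "claw": the opening, from 0 (shut) to 1 (fully open). In form: [{"slide": [x, y, z], "turn": [ax, ay, az], "claw": claw}, ...]. A call has exactly 8 rows; each row is the pose to reach, as a shift and turn from the pose commanded when the call began, along the tool's axes at that moment; what a row does not reach only later rows make up. A row lasts 1/12 s, in which the tool goes at most 41.7 mm and 7.16 degrees, less where a joint would pass 70% of its speed; a pose out of reach is approached as far as the arm can. A call with a gripper value outside its range is refused whole. The fingers move at their own pace and stop on an object; "grip_force" is the grip in N (left out, the last holds). Time passes only in rows, so rows that repeat a pose let the fingers close, or fill a call up. It gives the time, the measured TCP pose, the force and the opening at its end, in the units of the state.
- read_state(): the state, without advancing time (a new reading comes with each control period).
- cams.snapshot(name): name is "side" or "top" or "wrist"; returns the picture (480x640x3 uint8, red, green, blue); there is no depth.
- cams.get_calibration(name): a dict with "K" (3x3 intrinsics, pixels), "k1" (the pictures are not rectified: a ray, as slopes to the right and down, at radius r is drawn at 1 + k1 r^2 times it, then the intrinsics apply), "eye" and "rotation" of the camera in the world; the wrist camera has in their place "T_tool_cam" (4x4, takes a point from camera to tool coordinates, whose origin is the TCP and whose axes are the flange's). Camera axes: x right, y up, looking along -z (the intrinsics and any distortion apply to the point x, -y, -z); pixel columns grow to the right and rows downward; lengths in mm; the calibration is good to about 2 mm. A picture is of the moment at which its call begins: read the wrist's pose just before it. get_calibration takes no time and is no camera call.
- bot.job_done(): hands the job in, once; it reports no verdict.
The state is a dict: "clock": time; "joint_positions": joint angles; "joint_vel": joint speeds; "tau": joint torques, N m; "position": TCP position; "eef_rot": TCP orientation; "ft_force": force on the tool from outside, world axes, zero at the start; "torque": the same for the moment, N m; "finger_gap": finger opening in mm.
Only numpy, scipy, OpenCV 4.12 (cv2) and the standard library are available. Lean on these libraries where they do the work, as an engineer would, in place of code of your own. Each camera call takes 0.05 s, during which the arm holds its last target. There are 200 camera calls.

TASK

The flat-edged wafer carrier disc with the dark rubber face lies turned the wrong way in the alignment jig. Without lifting it out, turn it by fingertip until its flat faces the steel bar, press it home with a light steady push (about 5 N, never more than 15 N) until the whole flat lies flush against the bar, then let go. Do not disturb the tweezers and pens lying around.

Things in the scene. Friction and masses are not known exactly. Their poses are not given: they have to be found in the camera images.
- jig: Low alignment jig fixed on the table: grey base 145 x 132 x 10 mm (x -85 to +60, y -66 to +66 mm), white slippery platen, a polished rail along each side, a steel bar across the +x end; the -x end is open. Origin on the table (z = 0) where a seated disc's centre ends up; +x points square to the bar, towards it; +y along the bar. Does not move.
- align_bar: The steel alignment bar, fixed to the jig: 14 x 120 mm, top at z = 36 mm. Origin on the table below the middle of its working face; axes as the jig's; the working face is its plane x = 0 (jig x = +40 mm) and looks to -x. Rigid, low friction. If one end of the flat still stands off the bar, a push on the rim opposite the bar on that side (some 20 mm off the jig's centre line) squares it up.
- disc: Loose aluminium disc with a dark rubber face (1 mm proud, 4 mm inside the rim), 100 mm across, 10 mm thick, 0.2 kg, with one straight edge (flat) 60 mm long, 40 mm from the centre (90 mm across there: too wide to grasp). Origin: centre of the round, on the underside; +x points from it square to the flat; z up. Lies on the platen, underside z = 24, top z = 34 mm. Seated: +x along jig +x, origin over the jig's.
- rail_left (a point): Middle of the top of the rail on the jig's +y side (jig x = -19, y = 56, z = 31 mm). Both rails run along jig x (-78 to +40 mm), 9 mm thick, inner faces at y = +-51.5 mm, tops at z = 31 mm: between them the disc can turn, and slide along x, with 1.5 mm play a side (the flat facing a rail: up to 11 mm towards it, where it can stick; turning it by a drag on its half nearer the bar leads it away).
- flat_mid (a point): Middle of the disc's flat, at half thickness (disc frame x = 40, y = 0, z = 5 mm). The rubber face grips a fingertip well (friction about 1.2), while the metal runs easily on platen, rails and bar (about 0.15): a fingertip pressed on top with 3 to 6 N carries the disc along.
- flat_left (a point): Point on the flat near one end, at half thickness (disc frame x = 40, y = +28, z = 5 mm).
- flat_right (a point): Point on the flat near the other end, at half thickness (disc frame x = 40, y = -28, z = 5 mm).
- platen (a joint): How far the sprung platen under the disc is pressed down, m: 0 at rest, 0.005 at its hard stop. White slippery plate 116 x 99 mm (jig x -80 to +36 mm), top at z = 24 mm at rest. It starts to sink under roughly 2.5 N on the disc and bottoms at roughly 7.5 N (about 1 N per mm).
- tweezers: Steel tweezers, 133 x 15 x 9 mm, loose on the table beside the jig; a bystander. Origin under the middle, long axis x.
- marker_black: Black marker pen, 138 x 11 x 12 mm, loose on the table at the jig's other side; a bystander. Origin under the middle, long axis x.
- ball_pen: Blue ball pen, 142 x 9 x 10 mm, loose on the table on the right, nearer the robot; a bystander. Origin under the middle, long axis x.
There are look-alikes about, which are no part of the job. What is shaped like the disc but green or turquoise is not meant.

How it is judged (in metres and radians):
On the way:
1. the flat is pressed home: both ends within 2 mm of the bar and the disc pushed against the bar with more than 2 N for 0.2 s (x of each of flat_left, flat_right in the frame of align_bar above -0.002 m and angle between the x axis of disc and the x axis of jig, either way round below 0.04 rad and contact force between disc and align_bar above 2 N), for 0.2 s.
At the end, for the whole second after the job is handed in: Both ends of the disc's flat lie within 2 mm of the bar's face, the flat parallel to the bar within 0.04 rad, the disc lying level on the platen (within 4 mm of its rest height, tilt under 0.05 rad) and at rest (x of each of flat_left, flat_right in the frame of align_bar above -0.002 m and angle between the x axis of disc and the x axis of jig, either way round below 0.04 rad and z of disc in the frame of jig below 0.028 m and angle between disc's own z axis and vertical below 0.05 rad and linear speed of disc below 0.01 m/s); the robot touches nothing.
It fails at once if the fingers bear on the disc with more than 18 N (contact force between the fingers and disc above 18 N).
It fails at once if the disc is pushed against the bar with more than 18 N (contact force between disc and align_bar above 18 N).
It fails at once if the disc is lifted more than 12 mm off its rest height (z of disc in the frame of jig above 0.036 m).
It fails at once if the tweezers, the marker or the ball pen is shifted by more than 20 mm (distance of any of tweezers, marker_black, ball_pen from where it was at the start of the episode above 0.02 m).
It also fails if it takes over 67 s, if anything falls off the work surface, if the arm or the gripper's body presses on something with over 40 N, if the wrist force passes 120 N, or if a joint passes its speed limit or range.

## Working session

There is one attempt and no reset: what is moved stays moved. The work goes in short steps, Python scripts to look and compute and a tool call to move; the robot and the scene stay as the last step left them, time stands still between calls to the robot, and variables do not carry over. Pictures are saved under pics/ and viewed, on a budget of 10 in all, crops included, one or two more only if the job needs it, and the job is handed in when it is done.

Besides the shell and the picture viewer there is one more tool, called after "Call:" by a JSON object that holds its "op" and its "data". move_arm: Moves the arm, as the interface text tells. Its arguments: {"type":"object","properties":{"series":{"type":"array"},"grip_force":{"type":"number"}},"required":["series"]}

```bash
mkdir -p pics; cat > h.py <<'E'
import numpy as np, cv2
from bench import read_state, cams, bot
from scipy.spatial.transform import Rotation as R
def snap(n):
    s=read_state(); im=cams.snapshot(n); c=cams.get_calibration(n)
    if n=="wrist":
        T=np.array(c["T_tool_cam"]); Rt=R.from_rotvec(s["eef_rot"]).as_matrix()
        c["rotation"]=Rt@T[:3,:3]; c["eye"]=Rt@T[:3,3]+np.array(s["position"])
    return im,c
def save(im,name): cv2.imwrite("pics/"+name,im[:,:,::-1])
def ray(c,px):
    K=np.array(c["K"],float); px=np.atleast_2d(np.array(px,float))
    D=np.array([c["k1"],0,0,0,0],float)
    u=cv2.undistortPointsIter(px[:,None],K,D,None,None,(3,50,1e-10))[:,0]
    d=np.c_[u[:,0],-u[:,1],-np.ones(len(u))]
    return np.array(c["eye"],float),d@np.array(c["rotation"],float).T
def onz(c,px,z):
    e,d=ray(c,px); return e+d*((z-e[2])/d[:,2])[:,None]
def proj(c,P):
    P=np.atleast_2d(np.array(P,float)); q=(P-np.array(c["eye"]))@np.array(c["rotation"],float)
    x=q[:,0]/-q[:,2]; y=-q[:,1]/-q[:,2]; f=1+c["k1"]*(x*x+y*y); K=np.array(c["K"])
    return np.c_[K[0,0]*x*f+K[0,2],K[1,1]*y*f+K[1,2]]
E
python3 - <<'E'
from h import *
s=read_state(); print(s)
for n in("top","side","wrist"):
    im,c=snap(n); save(im,n+"0.png"); np.save(n+"0.npy",im); print(n,np.array(c["K"]).tolist(),c["k1"],c["eye"],np.round(c["rotation"],3).tolist())
E
```

```text
{'clock': 0.0, 'joint_positions': array([ 1.06077957e+00,  3.26955187e-01, -1.93574296e-01,  1.05204587e+00,
        1.95646394e-06,  1.43657634e+00]), 'joint_vel': array([ 3.69862602e-04,  7.76518205e-04, -2.83565512e-03,  3.64156995e-05,
       -1.14111399e-03,  6.77494425e-04]), 'tau': array([ 7.54549401e-04, -4.43393719e+01,  2.62442172e+01,  1.54971593e-02,
       -1.45425256e-04, -6.92283521e-06]), 'position': array([201.56290448, 511.09385082, 230.49935258]), 'eef_rot': array([-5.86727053e-01, -3.08574120e+00,  2.64930917e-03]), 'ft_force': array([0.96512905, 0.01909823, 0.18278821]), 'torque': array([-0.01151392, -0.0224708 , -0.03195795]), 'finger_gap': 85.48583840009235}
top [[456.6932882331578, 0.0, 319.5696674208677], [0.0, 456.6932882331578, 235.4384286363084], [0.0, 0.0, 1.0]] 0.025668422322228518 [286.88232822 -85.562457   878.6953209 ] [0.16, -0.166, -1.57]
side [[499.6767584492147, 0.0, 329.7649124304753], [0.0, 499.6767584492147, 240.99164275746875], [0.0, 0.0, 1.0]] -0.14008398392860236 [ 487.54725572 -780.87268671  600.05836432] [0.887, 0.017, 0.052]
wrist [[357.4493602844312, 0.0, 324.47913382171], [0.0, 357.4493602844312, 232.251309115086], [0.0, 0.0, 1.0]] -0.0315550788166794 [122.48630604 542.34665501 374.0497031 ] [[0.367, -0.88, -0.303], [0.93, 0.346, 0.122], [-0.002, -0.326, 0.945]]
```

```bash
sed -i 's|^    return im,c|    c["rotation"]=np.array(c["rotation"],float)\n    if c["rotation"].shape==(3,): c["rotation"]=R.from_rotvec(c["rotation"]).as_matrix()\n    return im,c|' h.py
```

```text
(no output)
```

View pics/top0.png

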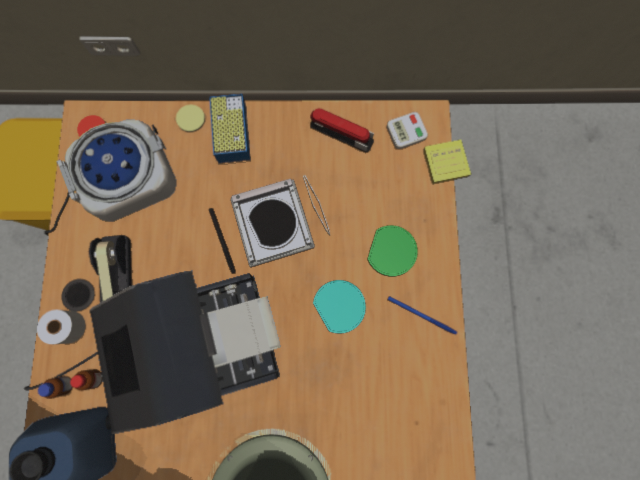

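View pics/side0.png

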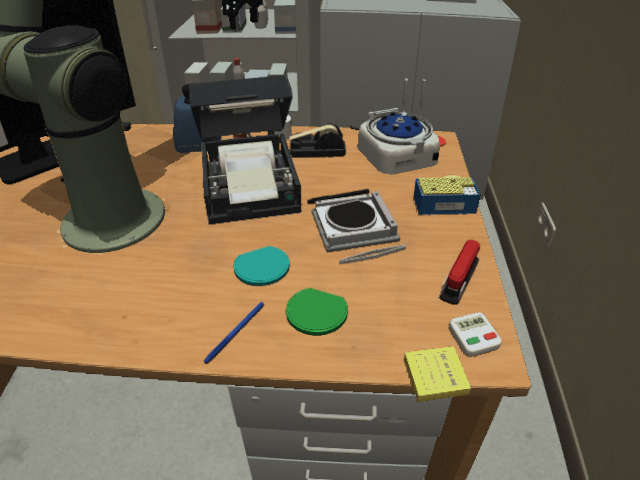

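```bash
python3 - <<'E'
import numpy as np,cv2
t=np.load("top0.npy")[165:280,215:345]; s=np.load("side0.npy")[180:260,300:420]
a=cv2.resize(t,None,fx=3.9,fy=3.9,interpolation=cv2.INTER_CUBIC)
b=cv2.resize(s,(a.shape[1]*293//507,int(80*293*a.shape[1]/507/120)),interpolation=cv2.INTER_CUBIC)
b=cv2.copyMakeBorder(b,0,a.shape[0]-b.shape[0],0,0,cv2.BORDER_CONSTANT)
o=np.hstack([a,b]); print(o.shape); cv2.imwrite("pics/crop1.png",o[:,:,::-1])
from h import *
for n,pp in dict(disc=(272,223),green=(392,250),tw=(316,205),mk=(222,240),pen=(422,315)).items():
    c=cams.get_calibration("top"); c["rotation"]=R.from_rotvec(c["rotation"]).as_matrix()
    print(n,onz(c,pp,34 if n=="disc" else 8).round())
E
```

```text
(448, 800, 3)
disc [[489.   1.  34.]]
green [[ 441. -229.    8.]]
tw [[532. -82.   8.]]
mk [[462. 100.   8.]]
pen [[ 316. -280.    8.]]
```

View pics/crop1.png

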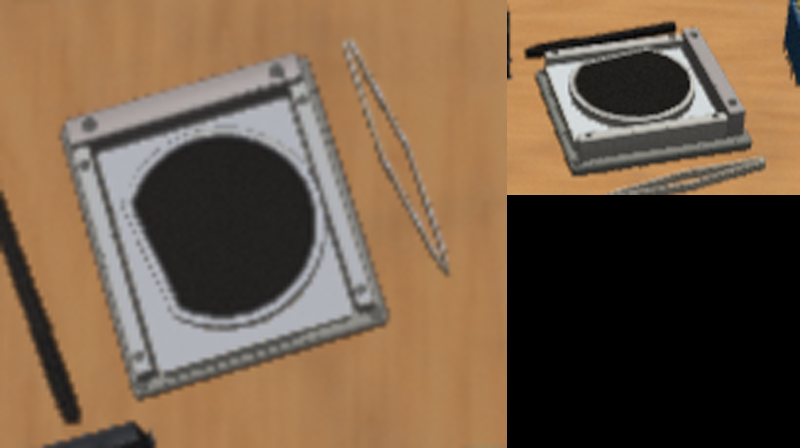

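```bash
cat >> h.py <<'E'
def cal(n):
    c=cams.get_calibration(n); c["rotation"]=R.from_rotvec(c["rotation"]).as_matrix(); return c
def tri(rs):
    A=np.zeros((3,3));b=np.zeros(3)
    for e,d in rs:
        d=d.ravel()/np.linalg.norm(d); M=np.eye(3)-np.outer(d,d); A+=M; b+=M@e
    p=np.linalg.solve(A,b)
    return p,[np.linalg.norm(np.cross(p-e,d.ravel()/np.linalg.norm(d))) for e,d in rs]
def to_tool(P,s=None):   # world offset -> tool cm ; P target TCP
    s=s or read_state(); return R.from_rotvec(s["eef_rot"]).as_matrix().T@(np.array(P)-s["position"])/10
E
python3 - <<'E'
from h import *
t,s=cal("top"),cal("side")
for a in((190,272),(95,312),(220,403),(110,430)):
    for b in ((290,80),(190,82)):
        p,g=tri([ray(t,a),ray(s,b)]); print(a,b,p.round(),np.round(g,1))
st=read_state(); print(np.round(cams.get_calibration("wrist")["T_tool_cam"],3).tolist())
print(to_tool([201.5,511,430]),to_tool([410,0,430]))
E
```

```text
(190, 272) (290, 80) [369.  88. 263.] [2.4 2.4]
(190, 272) (190, 82) [286.  37. 309.] [81.3 81.3]
(95, 312) (290, 80) [334. 243. 200.] [16.9 16.9]
(95, 312) (190, 82) [241. 169. 258.] [82.4 82.4]
(220, 403) (290, 80) [291.  40. 290.] [87.3 87.3]
(220, 403) (190, 82) [202.  37. 278.] [0.6 0.6]
(110, 430) (290, 80) [262. 187. 238.] [96.7 96.7]
(110, 430) (190, 82) [154. 194. 217.] [6.1 6.1]
[[0.0, 0.945, 0.327, 85.058], [1.0, -0.0, 0.001, -0.255], [0.001, 0.327, -0.945, -143.446], [0.0, 0.0, 0.0, 1.0]]
[ 6.19809605e-03 -5.29145805e-02 -1.99315052e+01] [-38.14376657 -39.9341208  -19.88583345]
```

Call:
{"op": "move_arm", "data": {"series": [{"slide":[0,0,-20],"turn":[0,0,0],"claw":0},{"slide":[0,0,-20],"turn":[0,0,0],"claw":0},{"slide":[0,0,-20],"turn":[0,0,0],"claw":0},{"slide":[0,0,-20],"turn":[0,0,0],"claw":0},{"slide":[0,0,-20],"turn":[0,0,0],"claw":0},{"slide":[-47.4,-36.2,-20],"turn":[0,0,0],"claw":0},{"slide":[-47.4,-36.2,-20],"turn":[0,0,0],"claw":0},{"slide":[-47.4,-36.2,-20],"turn":[0,0,0],"claw":0}]}}

```text
clock: 0.82
position: [266.9, 404.0, 431.6]
eef_rot: [0.583, 3.086, 0.001]
ft_force: [0.7, 0.5, 0.3]
finger_gap: 0.2
```

Call:
{"op": "move_arm", "data": {"series": [{"slide":[-37.4,-28.7,0],"turn":[0,0,-0.67],"claw":0},{"slide":[-37.4,-28.7,0],"turn":[0,0,-0.67],"claw":0},{"slide":[-37.4,-28.7,0],"turn":[0,0,-0.67],"claw":0},{"slide":[-37.4,-28.7,0],"turn":[0,0,-0.67],"claw":0},{"slide":[-37.4,-28.7,0],"turn":[0,0,-0.67],"claw":0},{"slide":[-37.4,-28.7,0],"turn":[0,0,-0.67],"claw":0},{"slide":[-37.4,-28.7,0],"turn":[0,0,-0.67],"claw":0},{"slide":[-37.4,-28.7,0],"turn":[0,0,-0.67],"claw":0}]}}

```text
clock: 1.48
position: [419.0, 151.0, 431.3]
eef_rot: [-0.464, 3.107, 0.0]
ft_force: [1.9, 0.7, -0.1]
finger_gap: 0.0
```

```bash
python3 - <<'E'
from h import *
print(to_tool([510,0,430]),to_tool([510,0,170]),R.from_rotvec(read_state()["eef_rot"]).as_matrix().round(3).tolist())
E
```

```text
[ -4.29837056 -17.09859843   0.12679046] [ -4.29609726 -17.10230331  26.1267901 ] [[-0.956, -0.292, 0.0], [-0.292, 0.956, 0.0], [-0.0, 0.0, -1.0]]
```

Call:
{"op": "move_arm", "data": {"series": [{"slide":[-4.0,-16.0,0],"turn":[0,0,0],"claw":0},{"slide":[-4.0,-16.0,0],"turn":[0,0,0],"claw":0},{"slide":[-4.0,-16.0,10],"turn":[0,0,0],"claw":0},{"slide":[-4.0,-16.0,26],"turn":[0,0,0],"claw":0},{"slide":[-4.0,-16.0,26],"turn":[0,0,0],"claw":0},{"slide":[-4.0,-16.0,26],"turn":[0,0,0],"claw":0},{"slide":[-4.0,-16.0,26],"turn":[0,0,0],"claw":0},{"slide":[-4.0,-16.0,26],"turn":[0,0,0],"claw":0}]}}

```text
clock: 2.15
position: [499.9, 15.8, 194.7]
eef_rot: [-0.46, 3.108, -0.0]
ft_force: [1.1, 0.5, -0.4]
finger_gap: 0.3
```

Call:
{"op": "move_arm", "data": {"series": [{"slide":[0,0,8.5],"turn":[0,0,0],"claw":0},{"slide":[0,0,8.5],"turn":[0,0,0],"claw":0},{"slide":[0,0,8.5],"turn":[0,0,0],"claw":0},{"slide":[0,0,8.5],"turn":[0,0,0],"claw":0},{"slide":[0,0,8.5],"turn":[0,0,0],"claw":0},{"slide":[0,0,8.5],"turn":[0,0,0],"claw":0},{"slide":[0,0,8.5],"turn":[0,0,0],"claw":0},{"slide":[0,0,8.5],"turn":[0,0,0],"claw":0}]}}

```text
clock: 2.82
position: [501.8, 16.2, 113.7]
eef_rot: [-0.46, 3.104, -0.002]
ft_force: [-0.2, 0.2, 0.1]
finger_gap: -0.2
```

```bash
python3 - <<'E'
from h import *
im,c=snap("wrist"); save(im,"w1.png"); np.save("w1.npy",im); import pickle; pickle.dump(c,open("w1.pkl","wb"))
s=read_state(); print(s["position"],s["ft_force"],c["eye"],s["joint_positions"].round(2))
E
```

```text
[501.43839053  16.24264117 113.29658267] [-0.48490557 -0.2822096   0.93461385] [419.75159841  -8.21443692 256.82260758] [-0.11  0.35 -0.49  0.73 -0.   -0.41]
```

View pics/w1.png

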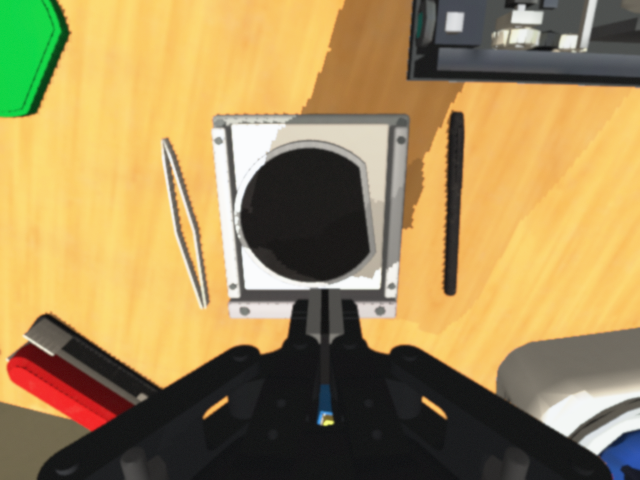

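```bash
cat >> h.py <<'E'
def rubber(im,c,seed,z=35.0,show=False):
    g=im.max(2); m=(g<60).astype(np.uint8)
    m=cv2.morphologyEx(m,cv2.MORPH_OPEN,np.ones((3,3)))
    n,l,st,ce=cv2.connectedComponentsWithStats(m,connectivity=4)
    k=l[int(seed[1]),int(seed[0])]; mm=(l==k).astype(np.uint8)
    ct=max(cv2.findContours(mm,0,cv2.CHAIN_APPROX_NONE)[0],key=len)[:,0].astype(float)
    return ct,ce[k],onz(c,ct,z)[:,:2]
def fit(P):
    # circle by least squares on the robust set, flat = points inside the circle
    from scipy.optimize import least_squares
    f=lambda q:np.hypot(P[:,0]-q[0],P[:,1]-q[1])-q[2]
    q=least_squares(f,[*P.mean(0),45],loss="soft_l1",f_scale=.5).x
    r=f(q); I=P[r<-1.2]; J=I-I.mean(0); u=np.linalg.svd(J)[2]
    n=u[1]; n=n*np.sign((I.mean(0)-q[:2])@n)
    return q,np.arctan2(n[1],n[0]),(I.mean(0)-q[:2])@n,len(I)
E
python3 - <<'E'
from h import *
import pickle
im=np.load("w1.npy"); c=pickle.load(open("w1.pkl","rb"))
ct,ce,P=rubber(im,c,(305,213)); q,a,d,n=fit(P); print("wrist",ce,q.round(1),np.degrees(a).round(1),d.round(1),n)
tp=np.load("top0.npy"); t=cal("top"); ct2,ce2,P2=rubber(tp,t,(272,223)); q2,a2,d2,n2=fit(P2); print("top",ce2,q2.round(1),np.degrees(a2).round(1),d2.round(1),n2)
print("tri",tri([ray(c,ce),ray(t,ce2)]))
g=cv2.GaussianBlur(cv2.cvtColor(im,cv2.COLOR_RGB2GRAY),(3,3),0)
S=[]
for p in((218,140),(402,140),(234,287),(390,287),(245,312),(381,311)):
    x,y=p; w=g[y-6:y+7,x-5:x+6].astype(float); wt=np.clip(np.median(w)-15-w,0,None); yy,xx=np.mgrid[y-6:y+7,x-5:x+6]
    s=(xx*wt).sum()/wt.sum(),(yy*wt).sum()/wt.sum(); S.append(s); print(p,np.round(s,1),onz(c,[s],31 if y<300 else 36).round(1))
# jig edge lines on near end base
E
```

```text
wrist [306.4245122  215.07218636] [488.    1.5  44. ] 116.1 35.4 71
top [272.69235669 221.97388535] [490.7   1.4  43. ] 158.8 24.0 22
tri (array([496.28696814,   1.50908912,   6.58956372]), [np.float64(2.003788247674565), np.float64(2.0037882476746334)])
(218, 140) [218.1 140.4] [[457. -66.  31.]]
(402, 140) [400.9 139.8] [[424.   41.7  31. ]]
(234, 287) [234.2 285.7] [[552.4 -35.3  31. ]]
(390, 287) [390.4 285.6] [[520.1  70.5  31. ]]
(245, 312) [244.2 310.6] [[566.8 -23.7  36. ]]
(381, 311) [379.7 310.4] [[538.5  68.3  36. ]]
```

```bash
python3 - <<'E'
from h import *
import pickle
im=np.load("w1.npy"); c=pickle.load(open("w1.pkl","rb"))
ct,ce,P=rubber(im,c,(305,213))
sd=np.load("side0.npy"); s=cal("side"); ct3,ce3,P3=rubber(sd,s,(350,215)); print(ce3,len(ct3),fit(P3))
print(tri([ray(c,ce),ray(s,ce3)]))
print(to_tool([498.9,27.3,50]))
E
```

```text
[351.58288191 214.10184182] 104 (array([491.96866978,  -1.20942073,  42.27488413]), np.float64(-2.8892988190306097), np.float64(6.022406097976341), 29)
(array([ 4.89779441e+02, -7.91737009e-02,  3.11707903e+01]), [np.float64(2.424648320495147), np.float64(2.4246483204950966)])
[-0.05894513  1.14008393  6.32838004]
```

Call:
{"op": "move_arm", "data": {"series": [{"slide":[0,1.1,2],"turn":[0,0,-1.0],"claw":0},{"slide":[0,1.1,3],"turn":[0,0,-1.0],"claw":0},{"slide":[0,1.1,4],"turn":[0,0,-1.0],"claw":0},{"slide":[0,1.1,5],"turn":[0,0,-1.0],"claw":0},{"slide":[0,1.1,6],"turn":[0,0,-1.0],"claw":0},{"slide":[0,1.1,6.3],"turn":[0,0,-1.0],"claw":0},{"slide":[0,1.1,6.3],"turn":[0,0,-1.0],"claw":0},{"slide":[0,1.1,6.3],"turn":[0,0,-1.0],"claw":0}]}}

```text
clock: 3.53
position: [497.3, 26.8, 49.0]
eef_rot: [-1.902, 2.5, -0.001]
ft_force: [0.2, -0.2, 0.5]
finger_gap: 0.1
```

Call:
{"op": "move_arm", "data": {"series": [{"slide":[0,0,0.5],"turn":[0,0,0],"claw":0},{"slide":[0,0,0.7],"turn":[0,0,0],"claw":0},{"slide":[0,0,0.8],"turn":[0,0,0],"claw":0},{"slide":[0,0,0.9],"turn":[0,0,0],"claw":0},{"slide":[0,0,1.0],"turn":[0,0,0],"claw":0},{"slide":[0,0,1.1],"turn":[0,0,0],"claw":0},{"slide":[0,0,1.1],"turn":[0,0,0],"claw":0},{"slide":[0,0,1.1],"turn":[0,0,0],"claw":0}]}}

```text
clock: 4.2
position: [496.9, 26.8, 37.6]
eef_rot: [1.894, -2.507, -0.0]
ft_force: [-0.0, 1.0, -0.0]
finger_gap: 0.4
```

```bash
cat > rd.py <<'E'
from h import *
s=read_state(); Rm=R.from_rotvec(s["eef_rot"]).as_matrix()
print(s["clock"],s["position"].round(1),s["ft_force"].round(2),s["torque"].round(3),"x_t yaw",np.degrees(np.arctan2(Rm[1,0],Rm[0,0])).round(1),"j",s["joint_positions"].round(2))
E
python3 rd.py
```

```text
4.2 [496.9  26.8  37.6] [-0.05  0.98 -0.04] [-0.03   0.051  0.043] x_t yaw -105.9 j [-0.09  0.46 -0.57  0.54 -0.   -1.39]
```

Not yet in contact; go down in 0.5 mm steps.

Call:
{"op": "move_arm", "data": {"series": [{"slide":[0,0,0.1],"turn":[0,0,0],"claw":0},{"slide":[0,0,0.2],"turn":[0,0,0],"claw":0},{"slide":[0,0,0.25],"turn":[0,0,0],"claw":0},{"slide":[0,0,0.3],"turn":[0,0,0],"claw":0},{"slide":[0,0,0.35],"turn":[0,0,0],"claw":0},{"slide":[0,0,0.4],"turn":[0,0,0],"claw":0},{"slide":[0,0,0.4],"turn":[0,0,0],"claw":0},{"slide":[0,0,0.4],"turn":[0,0,0],"claw":0}]}}

```text
clock: 4.87
position: [497.0, 26.8, 33.8]
eef_rot: [-1.894, 2.506, -0.0]
ft_force: [-0.5, 0.3, 3.4]
finger_gap: -0.0
```

Call:
{"op": "move_arm", "data": {"series": [{"slide":[0,0,0.05],"turn":[0,0,0],"claw":0},{"slide":[0,0,0.1],"turn":[0,0,0],"claw":0},{"slide":[0,0,0.15],"turn":[0,0,0],"claw":0},{"slide":[0,0,0.15],"turn":[0,0,0],"claw":0},{"slide":[0,0,0.15],"turn":[0,0,0],"claw":0},{"slide":[0,0,0.15],"turn":[0,0,0],"claw":0},{"slide":[0,0,0.15],"turn":[0,0,0],"claw":0},{"slide":[0,0,0.15],"turn":[0,0,0],"claw":0}]}}

```text
clock: 5.53
position: [497.1, 26.8, 32.1]
eef_rot: [-1.894, 2.506, -0.0]
ft_force: [-0.6, -0.8, 3.7]
finger_gap: 0.0
```

```bash
cat > arc.py <<'E'
# rows for an arc about the disc centre C by total -deg, tool turning along
from h import *
import sys
cx,cy,deg=map(float,sys.argv[1:4]); s=read_state(); Rm=R.from_rotvec(s["eef_rot"]).as_matrix()
p=np.array(s["position"]); C=np.array([cx,cy,p[2]])
for k in range(1,9):
    a=np.radians(deg)*min(k/7,1); q=C+R.from_rotvec([0,0,a]).as_matrix()@(p-C)
    print((Rm.T@(q-p)/10).round(2).tolist(),"turn",round(-a,3))
E
python3 rd.py; python3 arc.py 488 1.5 -30
```

```text
5.5333 [497.1  26.8  32.1] [-0.63 -0.77  3.73] [0.066 0.129 0.002] x_t yaw -105.8 j [-0.09  0.47 -0.58  0.53 -0.   -1.39]
[0.02, -0.2, 0.0] turn 0.075
[0.06, -0.4, 0.0] turn 0.15
[0.11, -0.59, 0.0] turn 0.224
[0.17, -0.78, 0.0] turn 0.299
[0.25, -0.97, 0.0] turn 0.374
[0.35, -1.14, 0.0] turn 0.449
[0.45, -1.32, 0.0] turn 0.524
[0.45, -1.32, 0.0] turn 0.524
```

Call:
{"op": "move_arm", "data": {"series": [{"slide":[0.02,-0.2,0.02],"turn":[0,0,0.075],"claw":0},{"slide":[0.06,-0.4,0.03],"turn":[0,0,0.15],"claw":0},{"slide":[0.11,-0.59,0.03],"turn":[0,0,0.224],"claw":0},{"slide":[0.17,-0.78,0.03],"turn":[0,0,0.3],"claw":0},{"slide":[0.25,-0.97,0.03],"turn":[0,0,0.374],"claw":0},{"slide":[0.35,-1.14,0.03],"turn":[0,0,0.45],"claw":0},{"slide":[0.45,-1.32,0.03],"turn":[0,0,0.524],"claw":0},{"slide":[0.45,-1.32,0.03],"turn":[0,0,0.524],"claw":0}]}}

```text
clock: 6.2
position: [509.2, 18.8, 32.0]
eef_rot: [-1.178, 2.911, -0.0]
ft_force: [-0.3, 1.2, 4.3]
finger_gap: 0.1
```

```bash
python3 rd.py; python3 - <<'E'
from h import *
im,c=snap("top"); np.save("top1.npy",im)
a=im[165:280,215:345]; im2,c2=snap("wrist"); np.save("w2.npy",im2)
a=cv2.resize(a,None,fx=3.5,fy=3.5,interpolation=cv2.INTER_CUBIC); b=cv2.resize(im2,(345,259)); b=cv2.copyMakeBorder(b,0,a.shape[0]-259,0,0,0)
save(np.hstack([a,b]),"m1.png")
E
python3 arc.py 488 1.5 -36
```

```text
6.2 [509.2  18.8  32. ] [-0.3   1.21  4.27] [ 0.054 -0.158 -0.019] x_t yaw -136.0 j [-0.11  0.48 -0.55  0.54  0.   -0.88]
[0.03, -0.24, 0.0] turn 0.09
[0.08, -0.48, 0.0] turn 0.18
[0.16, -0.72, 0.0] turn 0.269
[0.25, -0.94, 0.0] turn 0.359
[0.37, -1.16, 0.0] turn 0.449
[0.5, -1.36, 0.0] turn 0.539
[0.65, -1.56, 0.0] turn 0.628
[0.65, -1.56, 0.0] turn 0.628
```

View pics/m1.png

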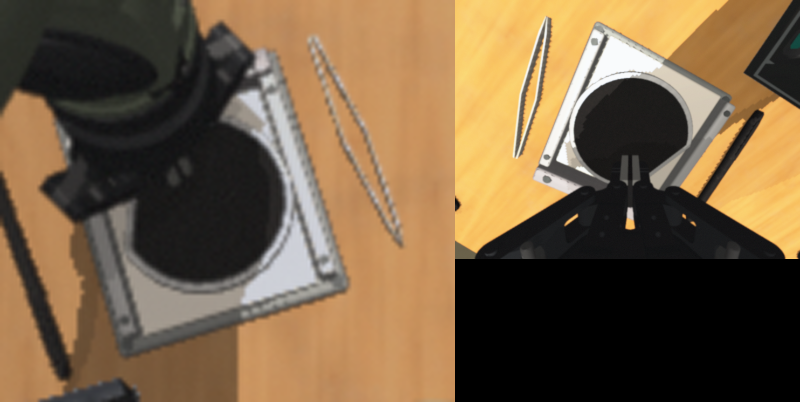

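The disc turned along: in the left crop the flat has left the lower left (now at about (130,200), under the gripper). The round now shows in the wrist inset at (630,125). Continuing the arc.

Call:
{"op": "move_arm", "data": {"series": [{"slide":[0.03,-0.24,0.0],"turn":[0,0,0.09],"claw":0},{"slide":[0.08,-0.48,0.0],"turn":[0,0,0.18],"claw":0},{"slide":[0.16,-0.72,0.0],"turn":[0,0,0.27],"claw":0},{"slide":[0.25,-0.94,0.0],"turn":[0,0,0.36],"claw":0},{"slide":[0.37,-1.16,0.0],"turn":[0,0,0.45],"claw":0},{"slide":[0.5,-1.36,0.0],"turn":[0,0,0.54],"claw":0},{"slide":[0.65,-1.56,0.0],"turn":[0,0,0.63],"claw":0},{"slide":[0.65,-1.56,0.0],"turn":[0,0,0.63],"claw":0}]}}

```text
clock: 6.97
position: [514.5, 3.6, 31.7]
eef_rot: [0.22, -3.134, -0.002]
ft_force: [-0.4, 2.5, 6.0]
finger_gap: -0.1
```

```bash
python3 rd.py; python3 arc.py 488 1.5 -33
```

```text
6.9667 [514.5   3.6  31.7] [-0.41  2.49  5.98] [ 0.448  0.055 -0.009] x_t yaw -172.0 j [-0.14  0.49 -0.53  0.55  0.   -0.28]
[0.02, -0.22, -0.0] turn 0.082
[0.06, -0.43, -0.0] turn 0.165
[0.12, -0.64, -0.0] turn 0.247
[0.2, -0.85, -0.0] turn 0.329
[0.29, -1.05, -0.0] turn 0.411
[0.39, -1.24, -0.0] turn 0.494
[0.52, -1.42, -0.0] turn 0.576
[0.52, -1.42, -0.0] turn 0.576
```

Call:
{"op": "move_arm", "data": {"series": [{"slide":[0.02,-0.22,0.0],"turn":[0,0,0.08],"claw":0},{"slide":[0.06,-0.43,0.0],"turn":[0,0,0.165],"claw":0},{"slide":[0.12,-0.64,0.0],"turn":[0,0,0.247],"claw":0},{"slide":[0.2,-0.85,0.0],"turn":[0,0,0.33],"claw":0},{"slide":[0.29,-1.05,0.0],"turn":[0,0,0.41],"claw":0},{"slide":[0.39,-1.24,0.0],"turn":[0,0,0.494],"claw":0},{"slide":[0.52,-1.42,0.0],"turn":[0,0,0.576],"claw":0},{"slide":[0.52,-1.42,0.0],"turn":[0,0,0.576],"claw":0}]}}

```text
clock: 7.63
position: [511.1, -11.3, 31.7]
eef_rot: [-0.676, -3.067, -0.001]
ft_force: [-0.5, 1.4, 5.0]
finger_gap: 0.2
```

```bash
python3 rd.py; python3 - <<'E'
from h import *
import pickle
im,c=snap("wrist"); np.save("w3.npy",im); pickle.dump(c,open("w3.pkl","wb")); save(im,"w3.png")
E
```

```text
7.6333 [511.1 -11.3  31.7] [-0.52  1.38  4.95] [0.43  0.116 0.015] x_t yaw 155.1 j [-0.17  0.49 -0.54  0.55  0.    0.27]
```

View pics/w3.png

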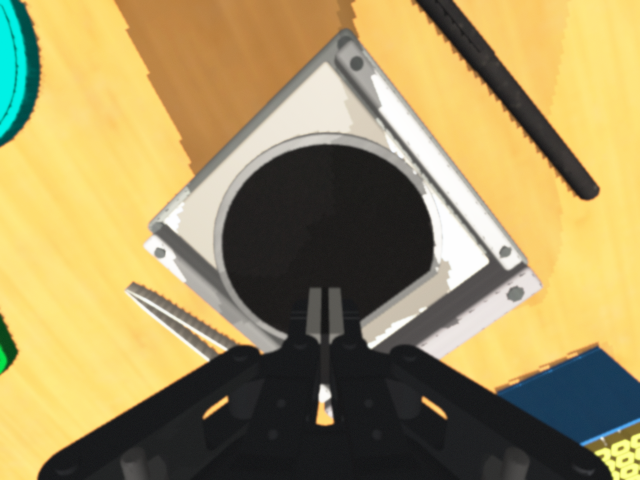

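```bash
python3 - <<'E'
from h import *
import pickle
from scipy.optimize import least_squares
im=np.load("w3.npy"); c=pickle.load(open("w3.pkl","rb"))
m=(im.max(2)<60).astype(np.uint8); m[285:,:]*=0
ct=max(cv2.findContours(m,0,cv2.CHAIN_APPROX_NONE)[0],key=len)[:,0].astype(float)
arc=ct[(ct[:,1]<255)]; P=onz(c,arc,33)[:,:2]
q=least_squares(lambda q:np.hypot(*(P-q[:2]).T)-q[2],[488,1.5,45],loss="soft_l1",f_scale=.5).x
print("C",q.round(1),P.shape)
m=(im.max(2)<60).astype(np.uint8)
pts=[]
for x in range(375,430,3):
    col=m[200:340,x]; y=200+np.argmin(col); pts.append((x,y))
F=onz(c,np.array(pts,float),33)[:,:2]; J=F-F.mean(0); u=np.linalg.svd(J)[2]; n=u[1]*np.sign((F.mean(0)-q[:2])@u[1])
print("flat ang",np.degrees(np.arctan2(n[1],n[0])).round(1),"dist",((F.mean(0)-q[:2])@n).round(1),np.abs(J@n).max().round(2), pts[0],pts[-1])
g=cv2.GaussianBlur(cv2.cvtColor(im,cv2.COLOR_RGB2GRAY),(3,3),0)
for x,y,z in((357,64,31),(504,252,31),(516,294,36),(160,254,31)):
    w=g[y-8:y+9,x-8:x+9].astype(float); wt=np.clip(np.median(w)-20-w,0,None); yy,xx=np.mgrid[y-8:y+9,x-8:x+9]
    s=(xx*wt).sum()/wt.sum(),(yy*wt).sum()/wt.sum(); print((x,y),np.round(s,1),onz(c,[s],z).round(1))
E
```

```text
C [486.9   1.   44.7] (310, 2)
flat ang 48.2 dist 35.2 7.21 (375, np.int64(309)) (429, np.int64(200))
(357, 64) [356.1  63.2] [[424.   41.5  31. ]]
(504, 252) [504.  251.7] [[520.3  70.8  31. ]]
(516, 294) [511.2 290. ] [[536.4  67.2  36. ]]
(160, 254) [159.7 252.4] [[457.1 -66.3  31. ]]
```

```bash
python3 - <<'E'
from h import *
import pickle
im=np.load("w3.npy"); c=pickle.load(open("w3.pkl","rb"))
q=np.array([486.9,1.0]); m=(im.max(2)<60)
pts=[]
for x in range(370,428,3):
    y=260
    while m[y,x]: y+=1
    pts.append((x,y))
print(pts)
F=onz(c,np.array(pts,float),33)[:,:2]; J=F-F.mean(0); u=np.linalg.svd(J)[2]; n=u[1]*np.sign((F.mean(0)-q[:2])@u[1])
print("flat ang",np.degrees(np.arctan2(n[1],n[0])).round(1),"dist",((F.mean(0)-q[:2])@n).round(1),np.abs(J@n).max().round(2))
E
```

```text
[(370, 313), (373, 311), (376, 308), (379, 306), (382, 304), (385, 302), (388, 300), (391, 297), (394, 295), (397, 293), (400, 291), (403, 289), (406, 287), (409, 284), (412, 282), (415, 280), (418, 278), (421, 276), (424, 274), (427, 271)]
flat ang 15.9 dist 35.5 0.21
```

Call:
{"op": "move_arm", "data": {"series": [{"slide":[0,0,-0.5],"turn":[0,0,0],"claw":0},{"slide":[0,0,-1.0],"turn":[0,0,0],"claw":0},{"slide":[2.7,0.1,-1.0],"turn":[0,0,-0.12],"claw":0},{"slide":[2.7,0.1,-1.0],"turn":[0,0,-0.24],"claw":0},{"slide":[2.7,0.1,-1.0],"turn":[0,0,-0.36],"claw":0},{"slide":[2.7,0.1,-1.0],"turn":[0,0,-0.48],"claw":0},{"slide":[2.7,0.1,-1.0],"turn":[0,0,-0.6],"claw":0},{"slide":[2.7,0.1,-1.0],"turn":[0,0,-0.72],"claw":0}]}}

```text
clock: 8.35
position: [487.3, 0.4, 41.9]
eef_rot: [0.457, -3.108, 0.001]
ft_force: [0.1, 0.8, 0.1]
finger_gap: 0.0
```

Call:
{"op": "move_arm", "data": {"series": [{"slide":[0,0,0.4],"turn":[0,0,0],"claw":0},{"slide":[0,0,0.6],"turn":[0,0,0],"claw":0},{"slide":[0,0,0.7],"turn":[0,0,0],"claw":0},{"slide":[0,0,0.8],"turn":[0,0,0],"claw":0},{"slide":[0,0,0.85],"turn":[0,0,0],"claw":0},{"slide":[0,0,0.9],"turn":[0,0,0],"claw":0},{"slide":[0,0,0.95],"turn":[0,0,0],"claw":0},{"slide":[0,0,0.95],"turn":[0,0,0],"claw":0}]}}

```text
clock: 9.02
position: [487.5, 0.7, 32.4]
eef_rot: [-0.445, 3.11, -0.0]
ft_force: [-0.7, 0.6, 3.5]
finger_gap: 0.1
```

```bash
python3 rd.py
```

```text
9.0167 [487.5   0.7  32.4] [-0.73  0.58  3.47] [ 0.024  0.187 -0.029] x_t yaw -163.7 j [-0.15  0.45 -0.6   0.52  0.   -0.43]
```

Call:
{"op": "move_arm", "data": {"series": [{"slide":[-0.15,0,0.08],"turn":[0,0,0],"claw":0},{"slide":[-0.4,0,0.08],"turn":[0,0,-0.01],"claw":0},{"slide":[-0.7,-0.01,0.08],"turn":[0,0,-0.02],"claw":0},{"slide":[-1.0,-0.01,0.08],"turn":[0,0,-0.02],"claw":0},{"slide":[-1.3,-0.02,0.08],"turn":[0,0,-0.02],"claw":0},{"slide":[-1.5,-0.02,0.08],"turn":[0,0,-0.02],"claw":0},{"slide":[-1.7,-0.02,0.08],"turn":[0,0,-0.02],"claw":0},{"slide":[-1.7,-0.02,0.08],"turn":[0,0,-0.02],"claw":0}]}}

```text
clock: 9.68
position: [504.5, 5.8, 31.6]
eef_rot: [-0.477, 3.104, 0.001]
ft_force: [-0.9, 1.5, 5.3]
finger_gap: 0.2
```

```bash
python3 rd.py
```

```text
9.6833 [504.5   5.8  31.6] [-0.89  1.46  5.29] [ 0.336  0.187 -0.007] x_t yaw -162.5 j [-0.14  0.48 -0.56  0.54  0.   -0.44]
```

Call:
{"op": "move_arm", "data": {"series": [{"slide":[-0.08,0,0],"turn":[0,0,0],"claw":0},{"slide":[-0.16,0,0],"turn":[0,0,0],"claw":0},{"slide":[-0.24,0,0],"turn":[0,0,0],"claw":0},{"slide":[-0.32,0,0],"turn":[0,0,0],"claw":0},{"slide":[-0.4,0,0],"turn":[0,0,0],"claw":0},{"slide":[-0.45,0,0],"turn":[0,0,0],"claw":0},{"slide":[-0.5,0,0],"turn":[0,0,0],"claw":0},{"slide":[-0.5,0,0],"turn":[0,0,0],"claw":0}]}}

```text
clock: 10.35
position: [507.7, 6.8, 31.3]
eef_rot: [0.476, -3.103, -0.0]
ft_force: [-3.2, 0.2, 5.8]
finger_gap: 0.0
```

```bash
python3 rd.py
```

```text
10.35 [507.7   6.8  31.3] [-3.19  0.21  5.77] [0.03  0.665 0.062] x_t yaw -162.5 j [-0.13  0.48 -0.55  0.54 -0.   -0.44]
```

Call:
{"op": "move_arm", "data": {"series": [{"slide":[-0.05,0,0],"turn":[0,0,0],"claw":0},{"slide":[-0.1,0,0],"turn":[0,0,0],"claw":0},{"slide":[-0.12,0,0],"turn":[0,0,0],"claw":0},{"slide":[-0.15,0,0],"turn":[0,0,0],"claw":0},{"slide":[-0.15,0,0],"turn":[0,0,0],"claw":0},{"slide":[-0.15,0,0],"turn":[0,0,0],"claw":0},{"slide":[-0.15,0,0],"turn":[0,0,0],"claw":0},{"slide":[-0.15,0,0],"turn":[0,0,0],"claw":0}]}}

```text
clock: 11.02
position: [507.8, 6.9, 31.0]
eef_rot: [0.475, -3.101, 0.001]
ft_force: [-6.3, -1.4, 7.2]
finger_gap: 0.1
```

```bash
python3 rd.py; python3 - <<'E'
from h import *
import pickle
im,c=snap("wrist"); np.save("w4.npy",im); pickle.dump(c,open("w4.pkl","wb")); save(im,"w4.png")
E
```

```text
11.0167 [507.8   6.9  31. ] [-6.3  -1.36  7.18] [-0.205  1.18  -0.02 ] x_t yaw -162.6 j [-0.13  0.48 -0.55  0.55 -0.   -0.44]
```

View pics/w4.png

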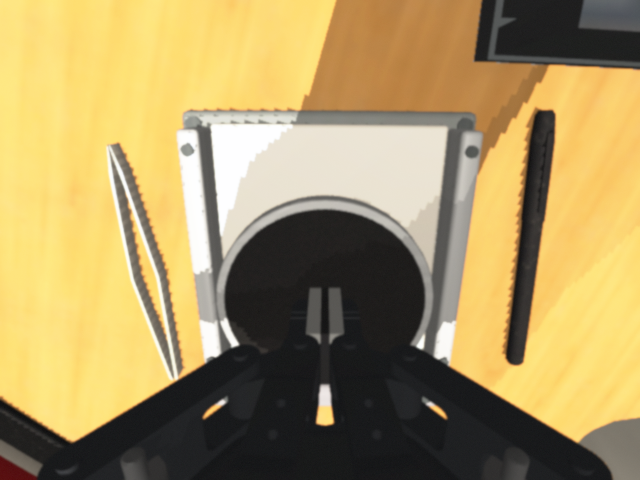

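The disc lies against the bar side, still under the gripper, pressed with about 6.4 N and no longer advancing. I ease the push, lift and look.

Call:
{"op": "move_arm", "data": {"series": [{"slide":[0.1,0,0],"turn":[0,0,0],"claw":0},{"slide":[0.15,0,-0.1],"turn":[0,0,0],"claw":0},{"slide":[0.15,0,-0.3],"turn":[0,0,0],"claw":0},{"slide":[0.15,0,-1.0],"turn":[0,0,0],"claw":0},{"slide":[0.15,0,-4],"turn":[0,0,0],"claw":0},{"slide":[0.15,0,-8],"turn":[0,0,0],"claw":0},{"slide":[-2,0,-10],"turn":[0,0,0],"claw":0},{"slide":[-3,0,-10],"turn":[0,0,0],"claw":0}]}}

```text
clock: 11.73
position: [544.3, 16.0, 137.5]
eef_rot: [-0.474, 3.094, -0.004]
ft_force: [1.5, -0.1, 0.5]
finger_gap: -0.3
```

```bash
python3 rd.py; python3 - <<'E'
from h import *
import pickle
im,c=snap("wrist"); np.save("w5.npy",im); pickle.dump(c,open("w5.pkl","wb")); save(im,"w5.png")
E
```

```text
11.7333 [544.3  16.  137.5] [ 1.47 -0.12  0.48] [-0.004 -0.108 -0.036] x_t yaw -162.6 j [-0.11  0.39 -0.36  0.81  0.   -0.41]
```

View pics/w5.png

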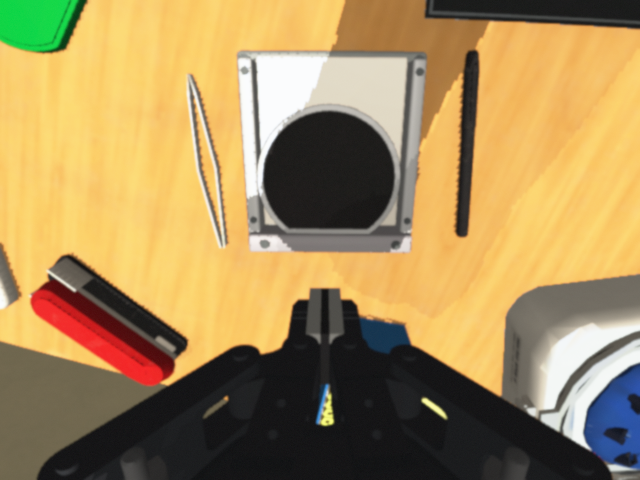

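```bash
python3 - <<'E'
from h import *
import pickle
im=np.load("w5.npy"); c=pickle.load(open("w5.pkl","rb"))
ct,ce,P=rubber(im,c,(330,170)); print("extent",ct.min(0),ct.max(0)); q,a,d,n=fit(P); print(q.round(1),np.degrees(a).round(1),d.round(1),n)
g=cv2.GaussianBlur(cv2.cvtColor(im,cv2.COLOR_RGB2GRAY),(3,3),0); W=[]
for x,y,z in((244,71,31),(420,71,31),(253,220,31),(406,221,31),(265,244,36),(398,244,36)):
    w=g[y-5:y+6,x-5:x+6].astype(float); wt=np.clip(np.median(w)-15-w,0,None); yy,xx=np.mgrid[y-5:y+6,x-5:x+6]
    s=(xx*wt).sum()/wt.sum(),(yy*wt).sum()/wt.sum(); W.append(onz(c,[s],z)[0]); print(W[-1].round(1))
b=W[5]-W[4]; print("yaw bar",np.degrees(np.arctan2(-b[0],b[1])))
for i,j in((0,1),(2,3)): v=W[j]-W[i]; print(np.degrees(np.arctan2(-v[0],v[1])),np.linalg.norm(v))
th=np.radians(17.0); ex=np.array([np.cos(th),np.sin(th)]); ey=np.array([-ex[1],ex[0]])
O=(W[4]+W[5])[:2]/2-47*ex; O2=np.mean(W[:4],0)[:2]+19*ex; print("O",O.round(1),O2.round(1),"C jig",(q[:2]-O)@ex,(q[:2]-O)@ey)
J=np.c_[(P-O)@ex,(P-O)@ey]
for y in range(-24,25,6): k=J[np.abs(J[:,1]-y)<3]; print(y,k[:,0].max().round(1))
print("rows",[(x,int(np.argmin(im[170:240,x].max(1)<60))+170) for x in range(290,381,10)])
for x in (285,310,335,360,380): print(x,im[222:252,x].mean(1).astype(int).tolist())
o=cv2.resize(im[195:260,235:425],None,fx=4.2,fy=4.2,interpolation=cv2.INTER_CUBIC); save(o,"c5.png")
E
```

```text
extent [264. 112.] [393. 227.]
[506.8   6.8  44. ] 17.5 35.4 66
[456.7 -65.9  31. ]
[423.8  41.8  31. ]
[552.9 -36.5  31. ]
[519.8  71.   31. ]
[566.6 -23.6  36. ]
[537.5  67.8  36. ]
yaw bar 17.622615991904315
17.03215385150839 112.60114264037647
17.089954661045326 112.45248448045542
O [507.1   8.4] [506.5   8.2] C jig -0.7548386161798659 -1.450700803814587
-24 34.9
-18 34.9
-12 34.8
-6 34.7
0 34.7
6 34.6
12 34.6
18 34.5
24 34.5
rows [(290, 228), (300, 228), (310, 228), (320, 228), (330, 228), (340, 228), (350, 228), (360, 228), (370, 226), (380, 216)]
285 [30, 36, 57, 89, 124, 146, 149, 144, 132, 116, 95, 84, 89, 101, 112, 118, 122, 124, 125, 127, 139, 175, 208, 217, 215, 218, 220, 218, 211, 199]
310 [27, 28, 27, 28, 29, 45, 80, 114, 134, 137, 128, 112, 97, 100, 111, 118, 122, 125, 125, 125, 124, 123, 122, 121, 118, 120, 120, 120, 122, 136]
335 [22, 23, 23, 24, 25, 37, 68, 105, 131, 138, 135, 120, 100, 99, 109, 117, 122, 124, 123, 125, 125, 124, 123, 122, 121, 120, 121, 120, 122, 136]
360 [26, 25, 26, 23, 25, 34, 60, 98, 129, 139, 136, 123, 100, 97, 108, 116, 122, 123, 124, 125, 125, 124, 121, 121, 121, 120, 120, 121, 122, 130]
380 [146, 145, 137, 116, 89, 76, 74, 75, 74, 75, 75, 76, 80, 93, 106, 116, 122, 124, 124, 124, 124, 123, 123, 122, 122, 121, 121, 120, 120, 126]
```

View pics/c5.png

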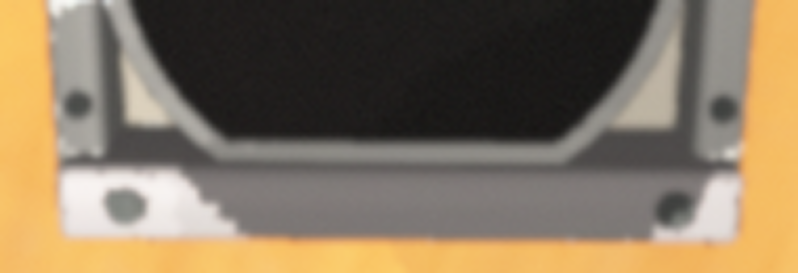

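```bash
python3 - <<'E'
from h import *
import pickle
im=np.load("w5.npy"); c=pickle.load(open("w5.pkl","rb")); g=im.mean(2)
th=np.radians(17.1); ex=np.array([np.cos(th),np.sin(th)]); O=np.array([506.8,8.3])
def edge(x,a,b,sgn):
    r=np.arange(a,b); w=np.clip(sgn*np.diff(g[a:b+1,x]),0,None); return (w*(r+.5)).sum()/w.sum()
for x in range(295,362,13):
    f=edge(x,231,235,-1); b=edge(x,234,239,1)
    F=onz(c,[(x,f)],34)[0,:2]; B=onz(c,[(x,b)],36)[0,:2]; print(x,round(f,1),round(b,1),"flat",((F-O)@ex).round(1),"bar",((B-O)@ex).round(1))
E
```

```text
295 232.4 235.9 flat 39.7 bar 41.7
308 232.7 236.1 flat 39.8 bar 41.7
321 232.8 236.3 flat 39.8 bar 41.8
334 232.9 236.5 flat 39.8 bar 41.9
347 233.0 236.4 flat 39.8 bar 41.8
360 233.1 236.4 flat 39.9 bar 41.7
```

```bash
python3 - <<'E'
from h import *
import pickle
from scipy.optimize import least_squares
th=np.radians(17.1); ex=np.array([np.cos(th),np.sin(th)]); O=np.array([506.8,8.3])
for k,z,seed,lim in((4,32,(270,260),265),(5,35,(330,170),190)):
    im=np.load(f"w{k}.npy"); c=pickle.load(open(f"w{k}.pkl","rb"))
    m=(im.max(2)<60).astype(np.uint8); m[lim+5:]=0
    n,l=cv2.connectedComponents(m,connectivity=4); mm=(l==l[seed[1],seed[0]]).astype(np.uint8)
    ct=max(cv2.findContours(mm,0,cv2.CHAIN_APPROX_NONE)[0],key=len)[:,0].astype(float); P=onz(c,ct[ct[:,1]<lim],z)[:,:2]
    q=least_squares(lambda q:np.hypot(*(P-q).T)-45,[507,7],loss="soft_l1",f_scale=.5).x
    print(k,q.round(1),"jig x",((q-O)@ex).round(2), "y",((q-O)@[-ex[1],ex[0]]).round(2))
E
```

```text
4 [507.4   6.8] jig x 0.15 y -1.59
5 [508.1   7.1] jig x 0.89 y -1.49
```

```bash
python3 -c "
from h import *
print(bot.job_done())"
```

```text
the job is handed in; nothing more can be done
None
```

The disc is turned, seated against the bar and released, and the job is handed in; no verdict was reported. I turned the black-faced disc about 99° by fingertip, pressing down with about 4–6 N. I then dragged it about 21 mm to the bar and held it there at about 6.4 N sideways, of which I reckon about 5 N reached the bar. The arm was clear of everything by 11.7 s.

**Last checks**
- **Flat and bar:** the flat is parallel to the bar within about 0.5° (limit 2.3°).
- **Distance to the bar:** the flat lies at jig x of about 39.8 mm along the part I measured, with the bar's face at 40 mm.
- **After release:** the disc's centre is within 1 mm of its pressed position along jig x, so it did not spring back.
- **Bystanders:** in the last picture the tweezers and marker lie untouched. The ball pen was out of view, but the arm went nowhere near it.

**What disagreed**
- **Bar edge:** its edge in the last picture came out at 41.7 mm instead of 40. Taken literally, that leaves a gap of about 1.9 mm, just inside the 2 mm limit. I put it down to blur or an edge chamfer, because the finger stopped hard after the expected travel.
- **Disc height:** the top and wrist cameras gave a useless 7 mm, as they look from nearly the same direction. The side and wrist cameras gave 31 mm, and fingertip contact came at about 34 mm, as the text says.

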